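# Feeler check of a grinder's work-rest gap

## Robot

A 6-joint arm with a two-finger parallel gripper is mounted at the origin on the work surface. World frame = base frame: x ahead of the robot, y to its left, z up, the work surface at z = 0. Lengths are in m, angles in rad, forces in N, time in s.
With the tool pointing down it reaches from about 0.375 to 0.9 m from the base axis. Payload 3.1 kg.
Tool frame: the origin (TCP) lies midway between the tips of the shut fingers; the grasp point (between the pads) lies 19 mm behind it (manip.grasp_offset is the distance from the TCP to the grasp point, in m); z points along the fingers, y is the line along which they close (so a half turn about z gives the same grasp; the last joint's range is limited). The gripper opens to 85 mm and grips with 20 to 120 N. Pads are 22 mm wide; open, the fingers measure 114 mm over their backs; the gripper's body (76 mm by 85 mm) begins 54 mm behind the grasp point. The pads swing forward as they close: fully open they stand 13 mm farther back than shut.
Start: joints at [0.983, 0.527, 1.433, -0, 1.181, -0.178], TCP at [0.249, 0.573, 0.231] pointing down, gripper open.
Joint ranges: [-3.08, 3.08], [-0.75, 2.2], [0.22, 2.44], [-1.43, 4.57], [0, 2.65], [-2.85, 2.85]. Speed limits (rad/s): [2.79, 2.79, 3.14, 3.14, 3.14, 3.14].

## Interface

Orientations are given as a unit quaternion [x, y, z, w].
In Python, from station import sensors, cams, order, manip gives the robot as it stands.
- The arm moves only by the tool move_arm, never from a script. Its argument "targets" is a list of rows, each an object of numbers: "dx", "dy", "dz": the shift along the world's x, y, z normalised to -1 to 1, where 1 is 25 mm; "rx", "ry", "rz": the turn, a rotation vector about the world's x, y, z normalised to -1 to 1, where 1 is 30 degrees. A call has exactly 10 rows; each row shifts and turns the commanded pose from where the row before left it; what a row does not reach is not made up. A row lasts 1/8 s, in which the tool goes at most 62.5 mm and 10.7 degrees, less where a joint would pass 70% of its speed; a pose out of reach is approached as far as the arm can. A call with a number of a shift or a turn outside -1 to 1 is refused whole. A call with a gripper value outside its range is refused whole. "claw" is the opening in per cent of the stroke, from 0 (shut) to 100 (fully open), set as the call begins (left out, the last holds). The fingers move at their own pace and stop on an object; "newtons" is the grip in N (left out, the last holds). Time passes only in rows, so rows that do not move let the fingers close, or fill a call up. It gives the time, the measured TCP pose, the force, the opening and the grip force at its end, in the units of the state.
- sensors.sense(): the state, without advancing time (a new reading comes with each control period).
- cams.snapshot(name): name is "scene" or "top" or "wrist"; returns the picture (420x560x3 uint8, red, green, blue); there is no depth.
- cams.camera_model(name): a dict with "fx", "fy", "cx", "cy" (pixels), "extrinsics" (4x4, takes a point from world to camera coordinates). Camera axes: x right, y down, z forward; pixel columns grow to the right and rows downward; lengths in m; the calibration is good to about 2 mm. A picture is of the moment at which its call begins: read the wrist's pose just before it. camera_model takes no time and is no camera call; for the wrist camera it gives the pose at the moment of the call.
- order.sign_off(): hands the job in; it is judged then, once.
The state is a dict: "t": time; "q": joint angles; "qd": joint speeds; "tau": joint torques, N m; "tcp_pos": TCP position; "tool_rot": TCP orientation; "force": force on the tool from outside, world axes, zero at the start; "ft_torque": the same for the moment, N m; "finger_gap": opening from 0.0 (shut) to 1.0 (fully open); "gripper_force": force on a finger pad.
Only numpy, scipy, OpenCV 4.12 (cv2) and the standard library are available. Lean on these libraries where they do the work, as an engineer would, in place of code of your own. Each camera call takes 0.05 s, during which the arm holds its last target. There are 200 camera calls.

## Task

Check the gap between the grinding wheel and its sprung work rest. Lift out of the wooden rack the feeler whose blade is slightly thicker than the gap, so that it will go through with a light drag, slide it straight down between wheel and rest until its tip stands on the steel block below the gap, and leave it standing there upright. Leave the other feeler in the rack.

Things in the scene. Friction and masses are not known exactly. Their poses are not given: they have to be found in the camera images.
- gap (a point): Middle of the 8 mm gap on the fixed green grinder, 85 mm above table, at axle height. Axes: axle along x, motor to -x; grey wheel (d 125, 32 wide) on +y side, aluminium rest (60 long in x) on -y side; z up. Gap faces at y = +4 and -4 mm, from 17 mm below to 7 mm above. Mouth above: rest slopes back to y -19, wheel curves to y +16 at 37 mm up (rest's top). Wheel top 62 mm up. Steel stop block (50 x by 34 y) below, its top 40 mm under this point.
- rest (a joint): How far the sprung rest is pushed back from the wheel (m): 0 = gap 8 mm, at most 0.009. Spring 3 N at 0, plus 300 N/m. A blade thicker than the gap is nipped and drags: for the 10 mm blade some 10 N to enter, then 3 to 6 N; it stands at about 0.002 and must be pushed down, as it does not sink by itself. A 5 mm blade is loose.
- green_grip (a point): Centre of the green handle (36 x by 24 y by 50 high mm) of the feeler with the 10 mm blade. Blade below it: alloy, 22 wide (x), 10 thick (y), tip 120 mm below this point; 100 g. Hangs upright in one of three slots (28 by 14 mm, 60 apart along y) of a fixed wooden rack, handle's underside on the rack's top, 110 mm above table. Slots are shuffled; the third tool is a file with a wooden handle.
- yellow_grip (a point): Centre of the yellow handle of the other feeler: same sizes but a 5 mm thick blade, 80 g. It hangs in the same rack and stays there.
Things that resemble listed ones, but are neither listed nor needed, are in the scene too. What is shaped like the part that bears green_grip but purple or red is not meant.

How it is judged:
On the way, in this order (a step that is already met when the one before it is completed fails the run):
1. the green-handled feeler is lifted out of the rack (height (world z) of green_grip above 0.21 m), for 0.1 s.
2. its blade is in the gap and drags, pushing the rest back (z of green_grip in the frame of gap below 0.11 m and horizontal distance between green_grip and gap below 0.025 m and value of joint rest above 0.001 m), for 0.1 s.
At the end, for the whole second after the job is handed in: The green-handled feeler stands upright (within 10 degrees) in the gap between wheel and rest, its tip within 10 mm of the steel block below, centred on the wheel's width within 15 mm, the rest pushed back 1 to 5 mm by the blade; the yellow one is still in the rack (within 40 mm of its start) (z of green_grip in the frame of gap between 0.07 and 0.09 m and x of green_grip in the frame of gap between -0.015 and 0.015 m and y of green_grip in the frame of gap between -0.018 and 0.018 m and angle between green_grip's own z axis and vertical below 0.175 rad and value of joint rest between 0.001 and 0.005 m and distance of yellow_grip from where it was at the start of the episode below 0.04 m); the robot touches nothing.
It fails at once if the yellow feeler is pulled out of the rack or carried off (distance of yellow_grip from where it was at the start of the episode above 0.06 m).
It also fails if it takes over 48 s, if anything falls off the work surface, if the arm or the gripper's body presses on something with over 40 N, if the wrist force passes 120 N, or if a joint passes its speed limit or range.

## Working session

There is one attempt and no reset: what is moved stays moved. The work goes in short steps, Python scripts to look and compute and a tool call to move; the robot and the scene stay as the last step left them, time stands still between calls to the robot, and variables do not carry over. Pictures are saved under pics/ and viewed, at most 10 in all, crops included, and the job is handed in when it is done.

Besides the shell and the picture viewer there is one more tool, called after "Call:" as a command line: name --argument value ..., lists and objects as JSON in quotes. move_arm: Moves the arm, as the interface text tells. Scaled input: -1 to 1 covers 25 mm each way for a shift and 30 degrees each way for a turn. Its arguments: {"type":"object","properties":{"targets":{"type":"array"},"claw":{"type":"number"},"newtons":{"type":"number"}},"required":["targets"]}

```bash
mkdir -p pics; python3 - <<'E'
from station import sensors,cams,manip
import cv2,numpy as np
for n in("scene","top"):
    p=cams.snapshot(n);cv2.imwrite(f"pics/{n}0.png",p[:,:,::-1])
    m=cams.camera_model(n);print(n,m["fx"],m["cx"],m["cy"],np.round(m["extrinsics"],3).tolist())
s=sensors.sense();print(s["t"],s["tcp_pos"],s["tool_rot"],manip.grasp_offset)
E
```

```text
scene 502.7110849493839 279.4692208040604 218.83247118783342 [[0.435, 0.901, -0.003, -0.163], [0.759, -0.368, -0.537, -0.377], [-0.485, 0.231, -0.844, 1.191], [0.0, 0.0, 0.0, 1.0]]
top 448.1414121662402 277.66943240619497 214.27222067977965 [[-0.001, -1.0, 0.023, -0.064], [-0.993, -0.002, -0.114, 0.534], [0.114, -0.023, -0.993, 0.844], [0.0, 0.0, 0.0, 1.0]]
0.1 [0.24863624 0.57270302 0.23041602] [ 2.03492044e-01  9.79076094e-01 -9.24621413e-04 -3.68601976e-04] 0.0187
```

View pics/scene0.png

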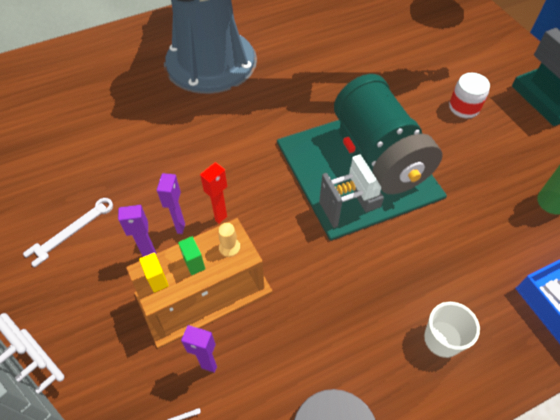

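View pics/top0.png

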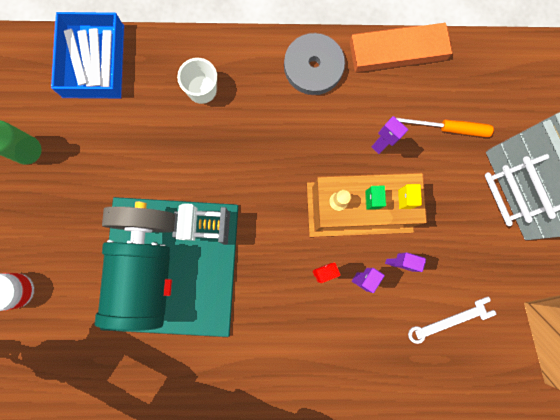

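Scene view: the rack holds yellow (152,272), green (191,255) and the wooden-handled file (228,238). The grinder gap is near (378,180), between the wheel and the aluminium rest. 
In the top view, these could be taken for the green feeler:
- purple feelers (397,128), (368,280) and (411,262)
- red feeler (327,272)
- yellow feeler (411,196)
- file (342,200)
- bottle (20,143)

I choose the green one at (376,197), in the middle slot. Next I'll check it in a close crop and measure.

```bash
cat > h.py <<'E'
import cv2,numpy as np
from station import cams,sensors
def ray(m,u,v):
    E=np.array(m["extrinsics"]);R=E[:3,:3];c=-R.T@E[:3,3]
    return c,R.T@np.array([(u-m["cx"])/m["fx"],(v-m["cy"])/m["fy"],1])
def plane(m,u,v,z):
    c,d=ray(m,u,v);return c+d*(z-c[2])/d[2]
def proj(m,p):
    E=np.array(m["extrinsics"]);q=E[:3,:3]@p+E[:3,3]
    return np.array([m["fx"]*q[0]/q[2]+m["cx"],m["fy"]*q[1]/q[2]+m["cy"]])
def tri(ms,uvs):
    A=np.zeros((3,3));b=np.zeros(3)
    for m,(u,v) in zip(ms,uvs):
        c,d=ray(m,u,v);d=d/np.linalg.norm(d);P=np.eye(3)-np.outer(d,d);A+=P;b+=P@c
    return np.linalg.solve(A,b)
def blob(img,lo,hi,roi):
    x0,y0,x1,y1=roi;h=cv2.cvtColor(img,cv2.COLOR_RGB2HSV)
    k=np.zeros(h.shape[:2],np.uint8);k[y0:y1,x0:x1]=cv2.inRange(h,lo,hi)[y0:y1,x0:x1]
    c=max(cv2.findContours(k,0,1)[0],key=cv2.contourArea);return c
E
python3 - <<'E'
from h import *
t=cv2.imread("pics/top0.png")[:,:,::-1];s=cv2.imread("pics/scene0.png")[:,:,::-1]
mt,ms=cams.camera_model("top"),cams.camera_model("scene")
# bright top faces
for n,lo,hi,roi in(("green",(50,150,150),(75,255,255),(355,170,395,225)),("yellow",(24,150,170),(34,255,255),(392,170,430,225))):
    c=blob(t,lo,hi,roi);r=cv2.minAreaRect(c);print(n,r,cv2.boundingRect(c))
    print(n,plane(mt,*r[0],.16))
c=blob(s,(50,100,60),(75,255,255),(170,230,215,285));print("scene green bbox",cv2.boundingRect(c))
a=cv2.resize(t[165:245,300:430],None,fx=5,fy=5,interpolation=2)[:, :]
b=cv2.resize(t[190:350,90:250],None,fx=3,fy=3,interpolation=2)
out=np.zeros((590,800,3),np.uint8)
a=cv2.resize(a,(390,240));out[:240,:390]=a
b=cv2.resize(t[190:255,95:245],(795,345),interpolation=2);out[242:587,:795]=b
d=cv2.resize(s[130:230,310:450],(336,240),interpolation=2);out[:240,400:736]=d
cv2.imwrite("pics/crop1.png",out[:,:,::-1])
E
```

```text
green ((375.5, 197.0), (22.0, 19.0), 90.0) (366, 186, 20, 23)
green [ 0.54876467 -0.22464423  0.16      ]
yellow ((409.5938720703125, 195.68923950195312), (23.63022804260254, 22.520828247070312), 86.8201675415039) (398, 184, 24, 25)
yellow [ 0.55116693 -0.28238848  0.16      ]
scene green bbox (179, 236, 26, 38)
```

View pics/crop1.png

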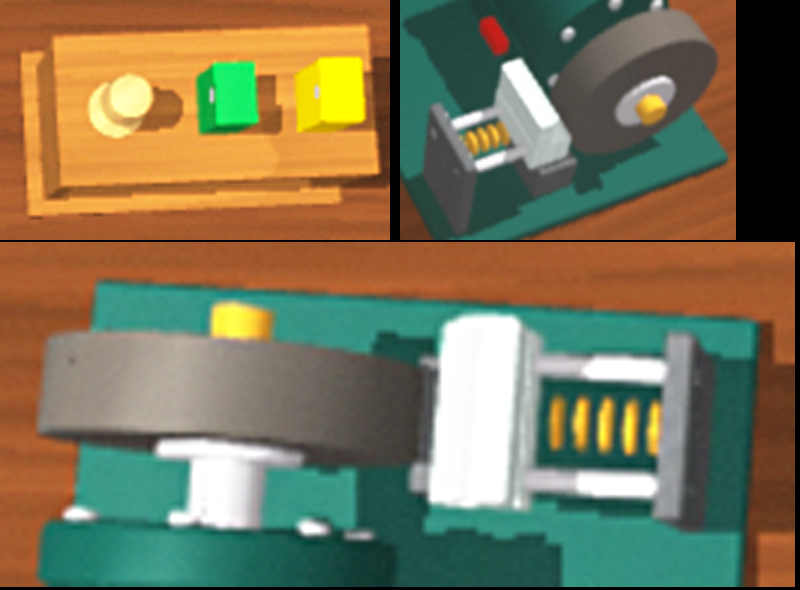

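The close crop confirms the choice: the bright green handle sits in the middle slot, top face about (378,196.5) in the top view, with yellow to its right. The gap lies at about (176,222) between wheel and white rest.

```bash
python3 - <<'E'
from h import *
mt,ms=cams.camera_model("top"),cams.camera_model("scene")
print("green",plane(mt,378.3,196.5,.16),"tri",tri([mt,ms],[(378.3,196.5),(189,243)]))
print("rack edge",plane(mt,317.7,178.3,.11),plane(mt,422.3,173.3,.11))
print("gap",plane(mt,176.1,222.6,.085))
f=lambda x,y:(95+x/5.3,190+(y-242)/5.3)
a,b=plane(mt,*f(97,283),.005),plane(mt,*f(757,322),.005);print("base edge",a,b,np.degrees(np.arctan2(b[0]-a[0],a[1]-b[1])))
print("nut tri",tri([mt,ms],[f(242,312),(415,176)]))
m=cams.camera_model("wrist");E=np.array(m["extrinsics"]);print(-E[:3,:3].T@E[:3,3],E[2,:3],m["fx"],sensors.sense()["tcp_pos"])
E
```

```text
green [ 0.54962813 -0.22939501  0.16      ] tri [ 0.54879671 -0.22881819  0.16421058]
rack edge [ 0.59018038 -0.13337551  0.11      ] [ 0.60011607 -0.32307883  0.11      ]
gap [0.51223455 0.12281624 0.085     ]
base edge [0.56975601 0.26559954 0.005     ] [0.55551575 0.01638578 0.005     ] -3.2703667625566886
nut tri [0.54726662 0.18727344 0.08508124]
[0.18751362 0.59942044 0.37354232] [ 0.23871819 -0.10496786 -0.96539907] 307.7704051175222 [0.24863624 0.57270302 0.23041602]
```

Call:
move_arm --targets '[{"dx": 0.58,"dy": -1,"dz": 0.16,"rz": 0.04},{"dx": 0.58,"dy": -1,"dz": 0.16,"rz": 0.04},{"dx": 0.58,"dy": -1,"dz": 0.16,"rz": 0.04},{"dx": 0.58,"dy": -1,"dz": 0.16,"rz": 0.04},{"dx": 0.58,"dy": -1,"dz": 0.16,"rz": 0.04},{"dx": 0.58,"dy": -1,"dz": 0.16,"rz": 0.04},{"dx": 0.58,"dy": -1,"dz": 0.16,"rz": 0.04},{"dx": 0.58,"dy": -1,"dz": 0.16,"rz": 0.04},{"dx": 0.58,"dy": -1,"dz": 0.16,"rz": 0.04},{"dx": 0.58,"dy": -1,"dz": 0.16,"rz": 0.04}]' --claw 55

```text
schema error: expected keys dx, dy, dz, rx, ry, rz
```

Call:
move_arm --targets '[{"dx": 0.58,"dy": -1,"dz": 0.16,"rz": 0.04},{"dx": 0.58,"dy": -1,"dz": 0.16,"rz": 0.04},{"dx": 0.58,"dy": -1,"dz": 0.16,"rz": 0.04},{"dx": 0.58,"dy": -1,"dz": 0.16,"rz": 0.04},{"dx": 0.58,"dy": -1,"dz": 0.16,"rz": 0.04},{"dx": 0.58,"dy": -1,"dz": 0.16,"rz": 0.04},{"dx": 0.58,"dy": -1,"dz": 0.16,"rz": 0.04},{"dx": 0.58,"dy": -1,"dz": 0.16,"rz": 0.04},{"dx": 0,"dy": 0},{"dx": 0,"dy": 0}]'

```text
schema error: expected keys dx, dy, dz, rx, ry, rz
```

```bash
python3 - <<'E'
from h import *
import pickle
m=cams.camera_model("wrist");p=cams.snapshot("wrist");pickle.dump(m,open("wgap.pkl","wb"));cv2.imwrite("pics/wgap_raw.png",p[:,:,::-1])
g=np.array([.510,.123,.085]);print("gap px",proj(m,g));s=sensors.sense();print(s["tcp_pos"],s["tool_rot"],s["t"])
E
```

```text
gap px [ 46.37457524 509.92924298]
[0.24867584 0.57278021 0.23053757] [ 2.03467303e-01  9.79081355e-01 -8.10913128e-04 -3.15398013e-04] 0.15
```

View pics/wgap_raw.png

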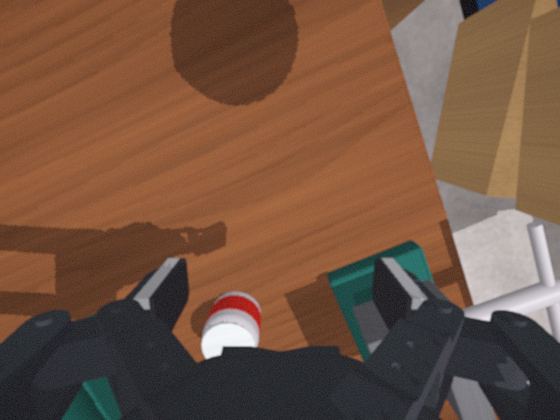

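That view, taken before any move (the rows were refused), shows the table and a red/white jar at (232,325), with the open fingers around (165,290) and (405,290). What lies under the TCP appears just above the fingers. I'll resend the rows with all keys.

Call:
move_arm --targets '[{"dx": 0.58,"dy": -1,"dz": 0.16,"rx": 0,"ry": 0,"rz": 0.04},{"dx": 0.58,"dy": -1,"dz": 0.16,"rx": 0,"ry": 0,"rz": 0.04},{"dx": 0.58,"dy": -1,"dz": 0.16,"rx": 0,"ry": 0,"rz": 0.04},{"dx": 0.58,"dy": -1,"dz": 0.16,"rx": 0,"ry": 0,"rz": 0.04},{"dx": 0.58,"dy": -1,"dz": 0.16,"rx": 0,"ry": 0,"rz": 0.04},{"dx": 0.58,"dy": -1,"dz": 0.16,"rx": 0,"ry": 0,"rz": 0.04},{"dx": 0.58,"dy": -1,"dz": 0.16,"rx": 0,"ry": 0,"rz": 0.04},{"dx": 0.58,"dy": -1,"dz": 0.16,"rx": 0,"ry": 0,"rz": 0.04},{"dx": 0.58,"dy": -1,"dz": 0.16,"rx": 0,"ry": 0,"rz": 0.04},{"dx": 0.58,"dy": -1,"dz": 0.16,"rx": 0,"ry": 0,"rz": 0.04}]' --claw 55

```text
t: 1.4
tcp_pos: [0.3942, 0.3223, 0.2712]
tool_rot: [0.1, 0.995, -0.0, -0.0]
force: [0.2, 0.5, -0.7]
finger_gap: 0.554
gripper_force: 0.0
```

Call:
move_arm --targets '[{"dx": 0.58,"dy": -1,"dz": 0.16,"rx": 0,"ry": 0,"rz": 0.04},{"dx": 0.58,"dy": -1,"dz": 0.16,"rx": 0,"ry": 0,"rz": 0.04},{"dx": 0.58,"dy": -1,"dz": 0.16,"rx": 0,"ry": 0,"rz": 0.04},{"dx": 0.58,"dy": -1,"dz": 0.16,"rx": 0,"ry": 0,"rz": 0.04},{"dx": 0.58,"dy": -1,"dz": 0.16,"rx": 0,"ry": 0,"rz": 0.04},{"dx": 0.58,"dy": -1,"dz": 0.16,"rx": 0,"ry": 0,"rz": 0.04},{"dx": 0.58,"dy": -1,"dz": 0.16,"rx": 0,"ry": 0,"rz": 0.04},{"dx": 0.58,"dy": -1,"dz": 0.16,"rx": 0,"ry": 0,"rz": 0.04},{"dx": 0,"dy": 0,"dz": 0,"rx": 0,"ry": 0,"rz": 0},{"dx": 0,"dy": 0,"dz": 0,"rx": 0,"ry": 0,"rz": 0}]'

```text
t: 2.65
tcp_pos: [0.5092, 0.1236, 0.3029]
tool_rot: [0.017, 1.0, 0.0, -0.001]
force: [0.3, 0.1, -0.8]
finger_gap: 0.547
gripper_force: 0.0
```

```bash
python3 - <<'E'
from h import *
import pickle
m=cams.camera_model("wrist");p=cams.snapshot("wrist");pickle.dump(m,open("wgap.pkl","wb"));cv2.imwrite("pics/wgap2.png",p[:,:,::-1])
g=np.array([.510,.123,.085]);print("gap px",proj(m,g));s=sensors.sense();print(s["tcp_pos"],s["tool_rot"],s["t"])
E
```

```text
gap px [279.17834861 186.99419555]
[0.50908775 0.12389228 0.30292091] [ 1.62410066e-02  9.99867828e-01  2.01365700e-04 -7.17987095e-04] 2.7
```

View pics/wgap2.png

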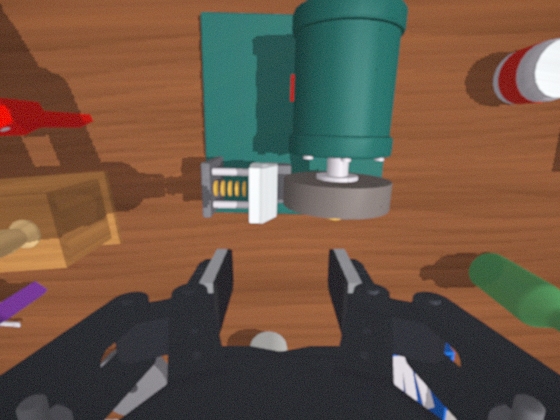

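The wrist view shows the rest at columns 250–277 and the wheel's left limb near (283,190). The predicted gap centre (279,187) falls right between them. I'll refine it with edge profiles.

```bash
python3 - <<'E'
from h import *
import pickle
m=pickle.load(open("wgap.pkl","rb"));p=cv2.imread("pics/wgap2.png")
g=cv2.cvtColor(p,cv2.COLOR_BGR2GRAY)
for r in(180,186,192,198,204):print(r,g[r,246:300].tolist())
for c in(300,340,380):print("col",c,g[165:222,c].tolist())
t=cv2.imread("pics/top0.png",0)
for r in(212,218,224,230):print("top",r,t[r,160:200].tolist())
E
```

```text
180 [62, 82, 154, 217, 246, 253, 253, 251, 251, 251, 251, 250, 244, 235, 226, 226, 229, 233, 234, 233, 232, 232, 235, 233, 233, 233, 230, 232, 233, 232, 214, 165, 109, 93, 94, 94, 96, 89, 73, 74, 78, 77, 74, 80, 73, 75, 78, 77, 81, 73, 78, 77, 81, 76]
186 [89, 86, 153, 216, 247, 253, 252, 251, 251, 252, 252, 251, 244, 236, 227, 226, 230, 232, 233, 231, 233, 232, 234, 235, 233, 232, 232, 232, 232, 230, 213, 160, 103, 89, 93, 95, 92, 83, 75, 74, 76, 72, 80, 80, 84, 79, 82, 84, 86, 88, 90, 92, 91, 92]
192 [81, 84, 154, 217, 244, 253, 252, 251, 251, 251, 252, 250, 245, 237, 227, 226, 228, 232, 233, 232, 232, 231, 233, 234, 234, 233, 231, 231, 232, 232, 210, 157, 94, 86, 90, 91, 92, 86, 75, 74, 74, 78, 78, 83, 80, 83, 86, 88, 85, 89, 92, 93, 94, 97]
198 [60, 79, 153, 217, 246, 250, 250, 250, 250, 250, 250, 249, 245, 236, 228, 227, 230, 233, 233, 231, 231, 231, 231, 234, 235, 233, 231, 231, 233, 229, 204, 147, 101, 97, 94, 90, 91, 83, 75, 71, 75, 80, 78, 82, 85, 85, 83, 87, 87, 89, 95, 94, 94, 96]
204 [173, 173, 187, 221, 245, 251, 251, 251, 250, 250, 250, 249, 244, 235, 227, 226, 229, 231
[... 1052 characters left out ...]
, 118, 151, 155, 170, 254, 255, 254, 253, 253, 252, 251, 253, 255, 255, 255, 255, 255, 255, 218, 162, 196, 178, 189, 196, 197, 195]
top 218 [87, 84, 82, 80, 77, 73, 72, 69, 65, 65, 65, 63, 64, 58, 61, 81, 82, 165, 255, 255, 253, 253, 253, 251, 252, 255, 255, 255, 255, 255, 255, 251, 173, 167, 197, 177, 146, 83, 61, 69]
top 224 [84, 81, 80, 74, 75, 71, 71, 68, 68, 64, 64, 63, 58, 61, 75, 81, 106, 252, 255, 254, 253, 253, 252, 251, 253, 255, 255, 255, 255, 255, 255, 224, 162, 201, 177, 169, 108, 65, 94, 162]
top 230 [63, 61, 64, 64, 67, 63, 66, 65, 65, 63, 62, 65, 60, 59, 79, 83, 165, 255, 255, 253, 253, 253, 251, 252, 255, 255, 255, 255, 255, 255, 253, 182, 162, 200, 178, 148, 78, 61, 59, 62]
```

```bash
python3 - <<'E'
import cv2
p=cv2.imread("pics/wgap2.png");cv2.imwrite("pics/wgap_c.png",cv2.resize(p[150:230,200:320],None,fx=6,fy=6,interpolation=cv2.INTER_CUBIC))
E
```

```text
(no output)
```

View pics/wgap_c.png

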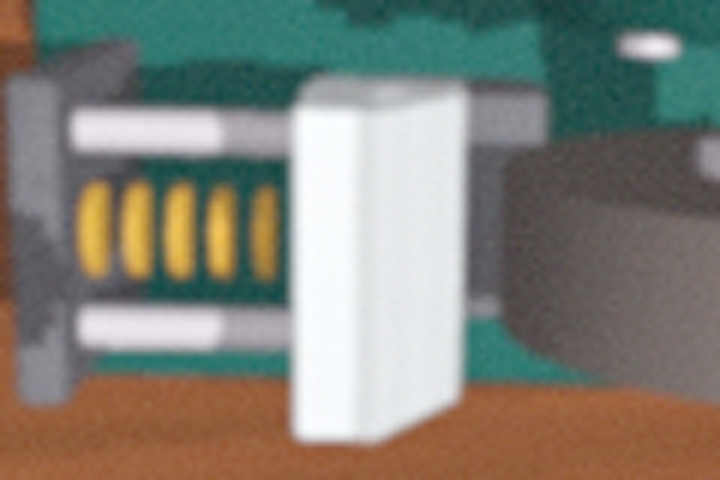

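The crop shows the rest's lip edge at col 277.4, rows 164–217, and the wheel limb at col 284. The dark stop block is visible between them.

```bash
python3 - <<'E'
from h import *
import pickle
m=pickle.load(open("wgap.pkl","rb"))
a,b=plane(m,277.7,164.3,.092),plane(m,276.8,216.5,.092);print("lip",a,b,np.linalg.norm(a-b),(a+b)/2)
print("limb",plane(m,284,181,.085),plane(m,284,200,.085))
E
```

```text
lip [0.48231604 0.12226868 0.092     ] [0.54439324 0.11898149 0.092     ] 0.06216416609064915 [0.51335464 0.12062509 0.092     ]
limb [0.50300163 0.12895116 0.085     ] [0.52605575 0.12825351 0.085     ]
```

Call:
move_arm --targets '[{"dx": 0.1,"dy": -1,"dz": 0,"rx": 0,"ry": 0,"rz": 0.02},{"dx": 0.1,"dy": -1,"dz": 0,"rx": 0,"ry": 0,"rz": 0.02},{"dx": 0.1,"dy": -1,"dz": 0,"rx": 0,"ry": 0,"rz": 0.02},{"dx": 0.1,"dy": -1,"dz": 0,"rx": 0,"ry": 0,"rz": 0.02},{"dx": 0.1,"dy": -1,"dz": 0,"rx": 0,"ry": 0,"rz": 0.02},{"dx": 0.1,"dy": -1,"dz": 0,"rx": 0,"ry": 0,"rz": 0.02},{"dx": 0.1,"dy": -1,"dz": 0,"rx": 0,"ry": 0,"rz": 0.02},{"dx": 0.1,"dy": -1,"dz": 0,"rx": 0,"ry": 0,"rz": 0.02},{"dx": 0.1,"dy": -1,"dz": 0,"rx": 0,"ry": 0,"rz": 0},{"dx": 0.1,"dy": -1,"dz": 0,"rx": 0,"ry": 0,"rz": 0}]'

```text
t: 3.95
tcp_pos: [0.5347, -0.1262, 0.3031]
tool_rot: [-0.026, 1.0, 0.0, -0.0]
force: [0.0, 0.2, -0.4]
finger_gap: 0.55
gripper_force: 0.0
```

Call:
move_arm --targets '[{"dx": 0.2,"dy": -1,"dz": -0.2,"rx": 0,"ry": 0,"rz": 0},{"dx": 0.2,"dy": -1,"dz": -0.4,"rx": 0,"ry": 0,"rz": 0},{"dx": 0.2,"dy": -1,"dz": -0.4,"rx": 0,"ry": 0,"rz": 0},{"dx": 0,"dy": -1,"dz": -0.5,"rx": 0,"ry": 0,"rz": 0},{"dx": 0,"dy": -0.1,"dz": -0.5,"rx": 0,"ry": 0,"rz": 0},{"dx": 0,"dy": 0,"dz": -0.5,"rx": 0,"ry": 0,"rz": 0},{"dx": 0,"dy": 0,"dz": -0.5,"rx": 0,"ry": 0,"rz": 0},{"dx": 0,"dy": 0,"dz": 0,"rx": 0,"ry": 0,"rz": 0},{"dx": 0,"dy": 0,"dz": 0,"rx": 0,"ry": 0,"rz": 0},{"dx": 0,"dy": 0,"dz": 0,"rx": 0,"ry": 0,"rz": 0}]'

```text
t: 5.2
tcp_pos: [0.5504, -0.2292, 0.229]
tool_rot: [-0.026, 1.0, -0.0, 0.001]
force: [-0.6, 0.3, 0.1]
finger_gap: 0.551
gripper_force: 0.0
```

```bash
python3 - <<'E'
from h import *
m=cams.camera_model("wrist");p=cams.snapshot("wrist");cv2.imwrite("pics/wrack.png",p[:,:,::-1])
for n,lo,hi in(("green",(50,150,60),(75,255,255)),("yellow",(24,150,120),(34,255,255))):
    try:
        c=blob(p,lo,hi,(60,0,500,420));print(n,cv2.boundingRect(c),cv2.approxPolyDP(c,3,True)[:,0].tolist())
    except Exception as e: print(n,e)
print("pred corners",[np.round(proj(m,np.array([.549+a,-.229+b,.16]))).tolist() for a in(-.018,.018) for b in(-.012,.012)])
s=sensors.sense();print(s["tcp_pos"],s["tool_rot"],s["t"])
E
```

```text
green (264, 190, 31, 57) [[267, 191], [264, 245], [292, 246], [291, 191]]
yellow (179, 188, 45, 60) [[196, 188], [179, 202], [182, 245], [210, 247], [223, 226], [223, 189]]
pred corners [[264.0, 196.0], [298.0, 198.0], [263.0, 244.0], [295.0, 246.0]]
[ 0.55035576 -0.22927279  0.22900085] [-2.56447640e-02  9.99670876e-01 -4.02113497e-04  5.68496784e-04] 5.25
```

View pics/wrack.png

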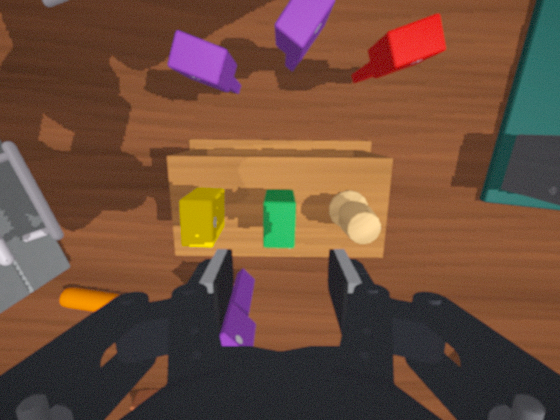

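The wrist view over the rack shows green centred between the fingers, front-top edge cols 264–294 at row 246, matching the prediction. Yellow is at (200,218) and the file at (358,218). Next: descend and grip.

Call:
move_arm --targets '[{"dx": -0.05,"dy": 0,"dz": -0.5,"rx": 0,"ry": 0,"rz": 0},{"dx": 0,"dy": 0,"dz": -0.5,"rx": 0,"ry": 0,"rz": 0},{"dx": 0,"dy": 0,"dz": -0.5,"rx": 0,"ry": 0,"rz": 0},{"dx": 0,"dy": 0,"dz": -0.5,"rx": 0,"ry": 0,"rz": 0},{"dx": 0,"dy": 0,"dz": -0.5,"rx": 0,"ry": 0,"rz": 0},{"dx": 0,"dy": 0,"dz": -0.5,"rx": 0,"ry": 0,"rz": 0},{"dx": 0,"dy": 0,"dz": -0.5,"rx": 0,"ry": 0,"rz": 0},{"dx": 0,"dy": 0,"dz": -0.4,"rx": 0,"ry": 0,"rz": 0},{"dx": 0,"dy": 0,"dz": -0.3,"rx": 0,"ry": 0,"rz": 0},{"dx": 0,"dy": 0,"dz": 0,"rx": 0,"ry": 0,"rz": 0}]'

```text
t: 6.5
tcp_pos: [0.5484, -0.2291, 0.1227]
tool_rot: [-0.025, 1.0, 0.0, -0.0]
force: [0.3, -0.5, -0.2]
finger_gap: 0.551
gripper_force: 0.0
```

Call:
move_arm --targets '[{"dx": 0,"dy": 0,"dz": 0,"rx": 0,"ry": 0,"rz": 0},{"dx": 0,"dy": 0,"dz": 0,"rx": 0,"ry": 0,"rz": 0},{"dx": 0,"dy": 0,"dz": 0,"rx": 0,"ry": 0,"rz": 0},{"dx": 0,"dy": 0,"dz": 0,"rx": 0,"ry": 0,"rz": 0},{"dx": 0,"dy": 0,"dz": 0,"rx": 0,"ry": 0,"rz": 0},{"dx": 0,"dy": 0,"dz": 0,"rx": 0,"ry": 0,"rz": 0},{"dx": 0,"dy": 0,"dz": 0,"rx": 0,"ry": 0,"rz": 0},{"dx": 0,"dy": 0,"dz": 0,"rx": 0,"ry": 0,"rz": 0},{"dx": 0,"dy": 0,"dz": 0,"rx": 0,"ry": 0,"rz": 0},{"dx": 0,"dy": 0,"dz": 0,"rx": 0,"ry": 0,"rz": 0}]' --claw 0 --newtons 60

```text
t: 7.75
tcp_pos: [0.5491, -0.2295, 0.1238]
tool_rot: [-0.025, 1.0, -0.0, 0.0]
force: [-0.4, -0.1, 4.9]
finger_gap: 0.273
gripper_force: 59.4
```

Call:
move_arm --targets '[{"dx": 0,"dy": 0,"dz": 0.3,"rx": 0,"ry": 0,"rz": 0},{"dx": 0,"dy": 0,"dz": 0.5,"rx": 0,"ry": 0,"rz": 0},{"dx": 0,"dy": 0,"dz": 0.7,"rx": 0,"ry": 0,"rz": 0},{"dx": 0,"dy": 0,"dz": 0.8,"rx": 0,"ry": 0,"rz": 0},{"dx": 0,"dy": 0,"dz": 0.8,"rx": 0,"ry": 0,"rz": 0},{"dx": 0,"dy": 0,"dz": 0.8,"rx": 0,"ry": 0,"rz": 0},{"dx": 0,"dy": 0,"dz": 0.8,"rx": 0,"ry": 0,"rz": 0},{"dx": 0,"dy": 0,"dz": 0.8,"rx": 0,"ry": 0,"rz": 0},{"dx": 0,"dy": 0,"dz": 0.8,"rx": 0,"ry": 0,"rz": 0},{"dx": 0,"dy": 0,"dz": 0.4,"rx": 0,"ry": 0,"rz": 0}]'

```text
t: 9.0
tcp_pos: [0.5491, -0.2295, 0.293]
tool_rot: [-0.026, 1.0, -0.001, 0.001]
force: [0.5, -0.4, -0.7]
finger_gap: 0.276
gripper_force: 58.7
```

```bash
python3 - <<'E'
from h import *
p=cams.snapshot("scene");cv2.imwrite("pics/lift.png",p[60:360,60:460,::-1])
s=sensors.sense();print(s["tcp_pos"],s["finger_gap"],s["force"])
E
```

```text
[ 0.54948732 -0.22966784  0.29377594] 0.2756544007337623 [-0.45972802 -0.17997433 -0.12314587]
```

View pics/lift.png

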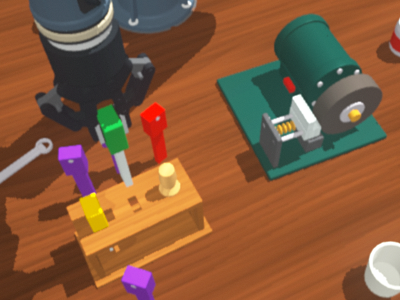

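The lift is good: the green feeler is clear of the rack at about (113,140) in the crop, yellow still in its slot at (93,212). I'll rise a bit more to clear the file, then traverse to the gap.

Call:
move_arm --targets '[{"dx": 0,"dy": 0,"dz": 0.8,"rx": 0,"ry": 0,"rz": 0},{"dx": -0.1,"dy": 0.4,"dz": 0.8,"rx": 0,"ry": 0,"rz": -0.02},{"dx": -0.1,"dy": 1,"dz": 0,"rx": 0,"ry": 0,"rz": -0.02},{"dx": -0.1,"dy": 1,"dz": 0,"rx": 0,"ry": 0,"rz": -0.02},{"dx": -0.1,"dy": 1,"dz": 0,"rx": 0,"ry": 0,"rz": -0.02},{"dx": -0.1,"dy": 1,"dz": 0,"rx": 0,"ry": 0,"rz": -0.02},{"dx": -0.1,"dy": 1,"dz": 0,"rx": 0,"ry": 0,"rz": -0.02},{"dx": -0.1,"dy": 1,"dz": 0,"rx": 0,"ry": 0,"rz": -0.02},{"dx": -0.1,"dy": 1,"dz": 0,"rx": 0,"ry": 0,"rz": -0.02},{"dx": -0.1,"dy": 1,"dz": 0,"rx": 0,"ry": 0,"rz": -0.02}]'

```text
t: 10.3
tcp_pos: [0.5256, -0.0183, 0.3304]
tool_rot: [0.022, 1.0, 0.0, -0.001]
force: [-0.3, -0.8, -0.5]
finger_gap: 0.271
gripper_force: 58.8
```

Call:
move_arm --targets '[{"dx": -0.1,"dy": 1,"dz": 0,"rx": 0,"ry": 0,"rz": -0.02},{"dx": -0.1,"dy": 1,"dz": 0,"rx": 0,"ry": 0,"rz": 0},{"dx": -0.1,"dy": 1,"dz": 0,"rx": 0,"ry": 0,"rz": 0},{"dx": -0.1,"dy": 1,"dz": 0,"rx": 0,"ry": 0,"rz": 0},{"dx": -0.1,"dy": 1,"dz": 0,"rx": 0,"ry": 0,"rz": 0},{"dx": -0.1,"dy": 0.7,"dz": 0,"rx": 0,"ry": 0,"rz": 0},{"dx": 0,"dy": 0.07,"dz": -0.4,"rx": 0,"ry": 0,"rz": 0},{"dx": 0,"dy": 0,"dz": -0.8,"rx": 0,"ry": 0,"rz": 0},{"dx": 0,"dy": 0,"dz": -0.4,"rx": 0,"ry": 0,"rz": 0},{"dx": 0,"dy": 0,"dz": 0,"rx": 0,"ry": 0,"rz": 0}]'

```text
t: 11.55
tcp_pos: [0.5107, 0.1244, 0.2897]
tool_rot: [0.027, 1.0, -0.0, -0.001]
force: [-0.5, -0.6, -1.8]
finger_gap: 0.274
gripper_force: 58.8
```

```bash
python3 - <<'E'
from h import *
mt=cams.camera_model("top");m=cams.camera_model("wrist");p=cams.snapshot("wrist");s=sensors.sense();t=cams.snapshot("scene")
print(s["tcp_pos"],s["tool_rot"],s["force"],s["t"])
g=np.array([.512,.1245,.085]);print("gap px",proj(m,g))
a=cv2.resize(p[120:320,180:400],(440,400));b=cv2.resize(t[60:230,280:450],(360,360))
o=np.zeros((400,800,3),np.uint8);o[:400,:440]=a;o[:360,440:]=b
cv2.imwrite("pics/over.png",o[:,:,::-1])
E
```

```text
[0.51129987 0.12449115 0.29046906] [ 2.72223386e-02  9.99629322e-01 -1.14183832e-04 -3.85865768e-04] [ 0.16863984  0.09287555 -0.42288295] 11.6
gap px [280.01993739 189.72002698]
```

View pics/over.png

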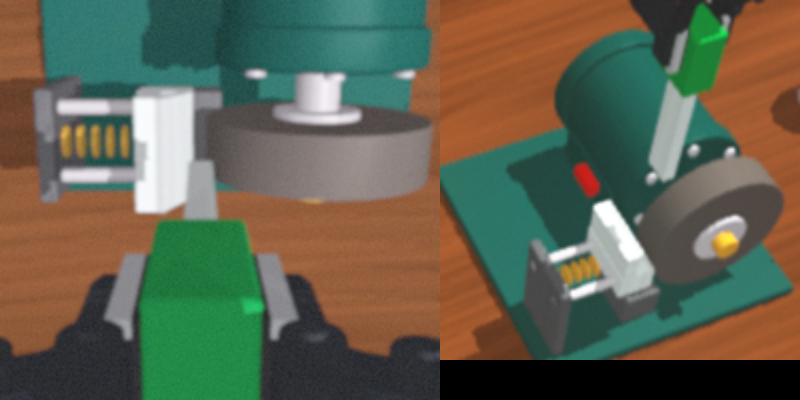

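The blade tip shows at about col 280 in the wrist view, right over the gap (predicted 280), and it hangs upright. Descending.

Call:
move_arm --targets '[{"dx": 0,"dy": 0,"dz": -0.4,"rx": 0,"ry": 0,"rz": 0},{"dx": 0,"dy": 0,"dz": -0.4,"rx": 0,"ry": 0,"rz": 0},{"dx": 0,"dy": 0,"dz": -0.4,"rx": 0,"ry": 0,"rz": 0},{"dx": 0,"dy": 0,"dz": -0.4,"rx": 0,"ry": 0,"rz": 0},{"dx": 0,"dy": 0,"dz": -0.4,"rx": 0,"ry": 0,"rz": 0},{"dx": 0,"dy": 0,"dz": -0.3,"rx": 0,"ry": 0,"rz": 0},{"dx": 0,"dy": 0,"dz": -0.3,"rx": 0,"ry": 0,"rz": 0},{"dx": 0,"dy": 0,"dz": -0.2,"rx": 0,"ry": 0,"rz": 0},{"dx": 0,"dy": 0,"dz": -0.2,"rx": 0,"ry": 0,"rz": 0},{"dx": 0,"dy": 0,"dz": -0.2,"rx": 0,"ry": 0,"rz": 0}]'

```text
t: 12.9
tcp_pos: [0.5114, 0.125, 0.2107]
tool_rot: [0.027, 1.0, -0.0, 0.0]
force: [-0.2, 0.4, 0.1]
finger_gap: 0.273
gripper_force: 58.9
```

Call:
move_arm --targets '[{"dx": 0,"dy": 0,"dz": -0.2,"rx": 0,"ry": 0,"rz": 0},{"dx": 0,"dy": 0,"dz": -0.2,"rx": 0,"ry": 0,"rz": 0},{"dx": 0,"dy": 0,"dz": -0.2,"rx": 0,"ry": 0,"rz": 0},{"dx": 0,"dy": 0,"dz": -0.2,"rx": 0,"ry": 0,"rz": 0},{"dx": 0,"dy": 0,"dz": -0.2,"rx": 0,"ry": 0,"rz": 0},{"dx": 0,"dy": 0,"dz": 0,"rx": 0,"ry": 0,"rz": 0},{"dx": 0,"dy": 0,"dz": 0,"rx": 0,"ry": 0,"rz": 0},{"dx": 0,"dy": 0,"dz": 0,"rx": 0,"ry": 0,"rz": 0},{"dx": 0,"dy": 0,"dz": 0,"rx": 0,"ry": 0,"rz": 0},{"dx": 0,"dy": 0,"dz": 0,"rx": 0,"ry": 0,"rz": 0}]'

```text
t: 14.15
tcp_pos: [0.5123, 0.1233, 0.1861]
tool_rot: [0.026, 1.0, -0.002, 0.001]
force: [0.2, -5.6, 1.4]
finger_gap: 0.271
gripper_force: 59.5
```

Call:
move_arm --targets '[{"dx": 0,"dy": -0.06,"dz": -0.1,"rx": 0,"ry": 0,"rz": 0},{"dx": 0,"dy": 0,"dz": -0.2,"rx": 0,"ry": 0,"rz": 0},{"dx": 0,"dy": 0,"dz": -0.2,"rx": 0,"ry": 0,"rz": 0},{"dx": 0,"dy": 0,"dz": -0.2,"rx": 0,"ry": 0,"rz": 0},{"dx": 0,"dy": 0,"dz": -0.2,"rx": 0,"ry": 0,"rz": 0},{"dx": 0,"dy": 0,"dz": -0.1,"rx": 0,"ry": 0,"rz": 0},{"dx": 0,"dy": 0,"dz": -0.1,"rx": 0,"ry": 0,"rz": 0},{"dx": 0,"dy": 0,"dz": 0,"rx": 0,"ry": 0,"rz": 0},{"dx": 0,"dy": 0,"dz": 0,"rx": 0,"ry": 0,"rz": 0},{"dx": 0,"dy": 0,"dz": 0,"rx": 0,"ry": 0,"rz": 0}]'

```text
t: 15.4
tcp_pos: [0.5117, 0.1227, 0.1583]
tool_rot: [0.027, 1.0, -0.001, 0.001]
force: [0.0, -6.1, 3.1]
finger_gap: 0.276
gripper_force: 59.8
```

Call:
move_arm --targets '[{"dx": 0,"dy": -0.05,"dz": -0.04,"rx": 0,"ry": 0,"rz": 0},{"dx": 0,"dy": 0,"dz": -0.04,"rx": 0,"ry": 0,"rz": 0},{"dx": 0,"dy": 0,"dz": -0.04,"rx": 0,"ry": 0,"rz": 0},{"dx": 0,"dy": 0,"dz": -0.04,"rx": 0,"ry": 0,"rz": 0},{"dx": 0,"dy": 0,"dz": -0.04,"rx": 0,"ry": 0,"rz": 0},{"dx": 0,"dy": 0,"dz": 0,"rx": 0,"ry": 0,"rz": 0},{"dx": 0,"dy": 0,"dz": 0,"rx": 0,"ry": 0,"rz": 0},{"dx": 0,"dy": 0,"dz": 0,"rx": 0,"ry": 0,"rz": 0},{"dx": 0,"dy": 0,"dz": 0,"rx": 0,"ry": 0,"rz": 0},{"dx": 0,"dy": 0,"dz": 0,"rx": 0,"ry": 0,"rz": 0}]'

```text
t: 16.65
tcp_pos: [0.5113, 0.1224, 0.1537]
tool_rot: [0.027, 1.0, 0.0, 0.0]
force: [-0.4, -1.6, 8.0]
finger_gap: 0.276
gripper_force: 60.5
```

Call:
move_arm --targets '[{"dx": 0,"dy": 0,"dz": -0.03,"rx": 0,"ry": 0,"rz": 0},{"dx": 0,"dy": 0,"dz": -0.03,"rx": 0,"ry": 0,"rz": 0},{"dx": 0,"dy": 0,"dz": 0,"rx": 0,"ry": 0,"rz": 0},{"dx": 0,"dy": 0,"dz": 0,"rx": 0,"ry": 0,"rz": 0},{"dx": 0,"dy": 0,"dz": 0,"rx": 0,"ry": 0,"rz": 0},{"dx": 0,"dy": 0,"dz": 0,"rx": 0,"ry": 0,"rz": 0},{"dx": 0,"dy": 0,"dz": 0,"rx": 0,"ry": 0,"rz": 0},{"dx": 0,"dy": 0,"dz": 0,"rx": 0,"ry": 0,"rz": 0},{"dx": 0,"dy": 0,"dz": 0,"rx": 0,"ry": 0,"rz": 0},{"dx": 0,"dy": 0,"dz": 0,"rx": 0,"ry": 0,"rz": 0}]'

```text
t: 17.9
tcp_pos: [0.5114, 0.1224, 0.1537]
tool_rot: [0.027, 1.0, 0.0, 0.001]
force: [-3.0, -2.1, 17.0]
finger_gap: 0.274
gripper_force: 61.9
```

TCP z stopped while the force rose to 17 N, so the tip is on the block. I'll relax the push, release and withdraw.

Call:
move_arm --targets '[{"dx": 0,"dy": 0,"dz": 0.05,"rx": 0,"ry": 0,"rz": 0},{"dx": 0,"dy": 0,"dz": 0,"rx": 0,"ry": 0,"rz": 0},{"dx": 0,"dy": 0,"dz": 0,"rx": 0,"ry": 0,"rz": 0},{"dx": 0,"dy": 0,"dz": 0,"rx": 0,"ry": 0,"rz": 0},{"dx": 0,"dy": 0,"dz": 0,"rx": 0,"ry": 0,"rz": 0},{"dx": 0,"dy": 0,"dz": 0,"rx": 0,"ry": 0,"rz": 0},{"dx": 0,"dy": 0,"dz": 0,"rx": 0,"ry": 0,"rz": 0},{"dx": 0,"dy": 0,"dz": 0,"rx": 0,"ry": 0,"rz": 0},{"dx": 0,"dy": 0,"dz": 0,"rx": 0,"ry": 0,"rz": 0},{"dx": 0,"dy": 0,"dz": 0,"rx": 0,"ry": 0,"rz": 0}]'

```text
t: 19.15
tcp_pos: [0.5113, 0.1224, 0.1538]
tool_rot: [0.027, 1.0, 0.0, 0.0]
force: [-1.3, -1.5, 9.9]
finger_gap: 0.278
gripper_force: 60.4
```

Call:
move_arm --targets '[{"dx": 0,"dy": 0,"dz": 0,"rx": 0,"ry": 0,"rz": 0},{"dx": 0,"dy": 0,"dz": 0,"rx": 0,"ry": 0,"rz": 0},{"dx": 0,"dy": 0,"dz": 0,"rx": 0,"ry": 0,"rz": 0},{"dx": 0,"dy": 0,"dz": 0,"rx": 0,"ry": 0,"rz": 0},{"dx": 0,"dy": 0,"dz": 0,"rx": 0,"ry": 0,"rz": 0},{"dx": 0,"dy": 0,"dz": 0,"rx": 0,"ry": 0,"rz": 0},{"dx": 0,"dy": 0,"dz": 0,"rx": 0,"ry": 0,"rz": 0},{"dx": 0,"dy": 0,"dz": 0,"rx": 0,"ry": 0,"rz": 0},{"dx": 0,"dy": 0,"dz": 0,"rx": 0,"ry": 0,"rz": 0},{"dx": 0,"dy": 0,"dz": 0,"rx": 0,"ry": 0,"rz": 0}]' --claw 48

```text
t: 20.4
tcp_pos: [0.5112, 0.1222, 0.1531]
tool_rot: [0.027, 1.0, -0.0, 0.0]
force: [-0.6, -0.4, -0.2]
finger_gap: 0.477
gripper_force: 0.0
```

Call:
move_arm --targets '[{"dx": 0,"dy": 0,"dz": 0.2,"rx": 0,"ry": 0,"rz": 0},{"dx": 0,"dy": 0,"dz": 0.3,"rx": 0,"ry": 0,"rz": 0},{"dx": 0,"dy": 0,"dz": 0.5,"rx": 0,"ry": 0,"rz": 0},{"dx": 0,"dy": 0,"dz": 0.5,"rx": 0,"ry": 0,"rz": 0},{"dx": 0,"dy": 0,"dz": 0.5,"rx": 0,"ry": 0,"rz": 0},{"dx": 0,"dy": 0,"dz": 0.5,"rx": 0,"ry": 0,"rz": 0},{"dx": 0,"dy": 0,"dz": 0.5,"rx": 0,"ry": 0,"rz": 0},{"dx": 0,"dy": 0,"dz": 0.5,"rx": 0,"ry": 0,"rz": 0},{"dx": 0,"dy": 0,"dz": 0,"rx": 0,"ry": 0,"rz": 0},{"dx": 0,"dy": 0,"dz": 0,"rx": 0,"ry": 0,"rz": 0}]'

```text
t: 21.65
tcp_pos: [0.511, 0.1222, 0.2403]
tool_rot: [0.027, 1.0, -0.0, -0.0]
force: [-0.6, 0.9, -0.4]
finger_gap: 0.479
gripper_force: 0.0
```

```bash
python3 - <<'E'
from h import *
m=cams.camera_model("wrist");p=cams.snapshot("wrist");t=cams.snapshot("scene")
ms=cams.camera_model("scene")
c=blob(t,(50,100,60),(75,255,255),(330,60,450,230));print("scene green",cv2.boundingRect(c),"pred centre",proj(ms,np.array([.512,.1235,.165])))
a=cv2.resize(p[120:320,180:400],(440,400));b=cv2.resize(t[60:230,280:450],(360,360))
o=np.zeros((400,800,3),np.uint8);o[:400,:440]=a;o[:360,440:]=b
cv2.imwrite("pics/end.png",o[:,:,::-1])
E
```

```text
scene green (368, 128, 28, 37) pred centre [381.98859092 144.66907301]
```

View pics/end.png

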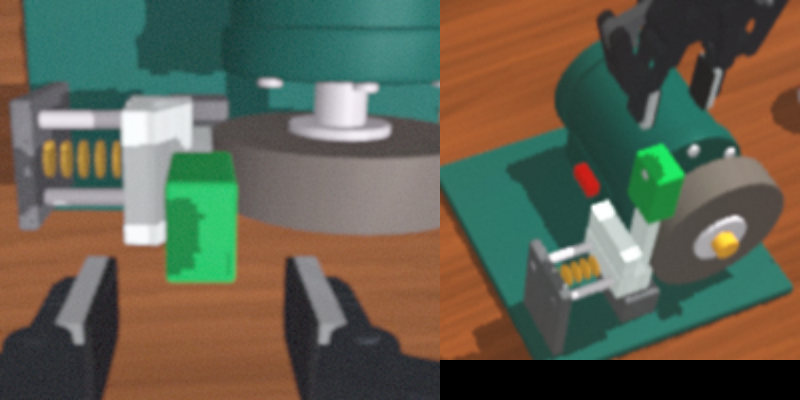

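The feeler stands upright between wheel and rest: handle centre at about (382,146) in the scene view against a predicted (382,145). The gripper is clear of it, so I'm handing in.

```bash
python3 -c "
from station import order
print(order.sign_off())"
```

```text
the job is handed in; nothing more can be done
None
```

I handed the job in at about 22 s: the green 10 mm feeler stands upright in the gap with its tip on the steel block, the gripper is clear of it, and the yellow feeler was not touched; no verdict came back.

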